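# Show which flask goes into the heating bath, then switch the bath on

## Robot

A 7-joint arm with a two-finger parallel gripper is mounted at the origin on the work surface. World frame = base frame: x ahead of the robot, y to its left, z up, the work surface at z = 0. Lengths are in m, angles in degrees, forces in N, time in s.
With the tool pointing down it reaches from about 0.425 to 0.95 m from the base axis. Payload 4.7 kg.
Tool frame: the origin (TCP) lies between the finger pads, 19 mm behind the fingertips; this is the grasp point; z points along the fingers, y is the line along which they close (so a half turn about z gives the same grasp; the last joint's range is limited). The gripper opens to 87 mm and grips with 3 to 60 N. Pads are 19 mm wide; open, the fingers measure 117 mm over their backs; the gripper's body (75 mm by 190 mm) begins 51 mm behind the grasp point.
Start: joints at [74.433, 26.849, -2.785, 87.806, 1.381, 65.374, -4.715], TCP at [0.162, -0.655, 0.241] pointing down, gripper open.
Joint ranges: [-148.3, 148.3], [-19.14, 114.17], [-79.39, 73.82], [5.75, 140.21], [-59.74, 239.74], [12.07, 113.84], [-152.46, 152.46]. Speed limits (degrees/s): [147.25, 147.25, 180, 180, 180, 180, 180].

## Interface

Orientations are given as [roll, pitch, yaw] about the fixed x, y, z axes, in that order (R = Rz(yaw) Ry(pitch) Rx(roll)).
In Python, from station import readout, viewer, job_done gives the robot as it stands.
- The arm moves only by the tool jog_arm, never from a script. Its arguments are lists of equal length, an entry for each row: "translation": the shift along the tool's x, y, z in mm, a list of three; "turn": the turn, a rotation vector about the tool's x, y, z in rad, a list of three. A call has exactly 5 rows; each row shifts and turns the commanded pose from where the row before left it, along the tool's axes as they then stand; what a row does not reach is not made up. A row lasts 1/12 s, in which the tool goes at most 41.7 mm and 7.16 degrees, less where a joint would pass 70% of its speed; a pose out of reach is approached as far as the arm can. A call is refused whole if a number of a shift passes 41.7 or a number of a turn 0.125, either way. A call with a gripper value outside its range is refused whole. "grip" is the closure in counts, from 0 (fully open) to 255 (shut), set as the call begins (left out, the last holds). The fingers move at their own pace and stop on an object; "force" is the grip in N (left out, the last holds). Time passes only in rows, so rows that do not move let the fingers close, or fill a call up. It gives the time, the measured TCP pose, the force, the opening and the grip force at its end, in the units of the state.
- readout.sense(): the state, without advancing time (a new reading comes with each control period).
- viewer.capture(name): name is "scene" or "top" or "wrist"; returns the picture (420x560x3 uint8, blue, green, red); there is no depth.
- viewer.calibration(name): a dict with "intrinsics" (3x3 intrinsics, pixels), "eye" and "attitude" of the camera in the world. Camera axes: x right, y up, looking along -z (the intrinsics and any distortion apply to the point x, -y, -z); pixel columns grow to the right and rows downward; lengths in m; the calibration is good to about 2 mm. A picture is of the moment at which its call begins: read the wrist's pose just before it. calibration takes no time and is no camera call; for the wrist camera it gives the pose at the moment of the call.
- job_done(): hands the job in; it is judged then, once.
The state is a dict: "t": time; "qpos": joint angles; "qvel": joint speeds; "joint_efforts": joint torques, N m; "position": TCP position; "tcp_rot": TCP orientation; "wrist_force": force on the tool from outside, world axes, zero at the start; "ft_torque": the same for the moment, N m; "grip_width": finger opening in m; "finger_force": force on a finger pad.
Only numpy, scipy, OpenCV 4.12 (cv2) and the standard library are available. Lean on these libraries where they do the work, as an engineer would, in place of code of your own. Each camera call takes 0.05 s, during which the arm holds its last target. There are 200 camera calls.

## Task

Show the trainee the next evaporation: point straight down at the mouth of the larger of the two round-bottomed flasks, with the fingertips about 3 cm above it and without touching it, and stay there for two seconds; then point in the same way at the middle of the heating bath's opening for two seconds. Then push the toggle lever on the bath's console all the way over to its other side with the fingers, to switch the bath on, and leave it there. Touch none of the flasks and other loose things on the bench.

Things in the scene. Friction and masses are not known exactly. Their poses are not given: they have to be found in the camera images.
- large_flask_mouth (a point): centre of the mouth of the larger round-bottomed glass flask, at its very top, 155 mm above the bench: a ball-shaped bulb 96 mm across with an upright neck 28 mm thick (rim 36 mm), seated in a brown cork ring 91 mm across and 26 mm high. Site z up
- large_flask: the same flask with its cork ring (one loose piece); origin on the bench under its centre, z up
- small_flask: the smaller round-bottomed glass flask in a cork ring: bulb 68 mm across, neck 22 mm (rim 30 mm), 115 mm high; origin at the centre of its underside, z up. Not to be touched
- conical_flask: conical glass flask with a flat base 92 mm across, rim 40 mm, 140 mm high; origin at the centre of its underside, z up. Not to be touched
- bath: white heating bath fixed to the bench, origin on the bench under the pot's centre: an open round pot 210 mm across, and on its side to the right of and towards the robot a white console box 100 mm (x) by 130 mm (y), 60 mm high, centred at bath x -135 mm. Bath z up, x from the console to the pot (world x turned 0.5 to 1.1 rad to the left), y to the left of x
- bath_opening (a point): centre of the bath's round opening, at the height of its steel rim, 143 mm above the bench; axes as the bath's. The pot is empty, its inner floor 30 mm above the bench
- bath_switch (a joint): angle of the toggle lever on the console's top, rad: 0 = off, leaning 0.5 rad towards the bath's -y side; 1.0 = fully on, leaning 0.5 rad to the bath's +y side, at its stop. It starts between 0 and 0.15, stays where it is left, and takes about 1 to 2 N at its ball to move
- bath_switch_tip (a point): centre of the grey ball, 26 mm across, at the lever's end, 55 mm from its pivot. The pivot is at bath x -140, y 0, z 82 mm, on a black block 50 mm (x) by 70 mm (y) with its top at z 85 mm. The ball swings across from bath y -26 to +26 mm, 130 to 137 mm above the bench
- beaker: open glass beaker, 70 mm across, 95 mm high; origin at the centre of its underside. Not to be touched
- reagent_jar: amber glass jar with a white cap, 64 mm across, 100 mm high; origin at the centre of its underside. Not to be touched
- stopper: white rubber stopper, 34 mm across, 28 mm high; origin at the centre of its underside. Not to be touched
- spatula: steel laboratory spatula lying flat, 146 mm long, 18 mm wide, 4 mm thick; origin under its middle, long axis x. Not to be touched
- cork_ring: spare cork ring, empty, 90 mm across, 25 mm high; origin at the centre of its underside. Not to be touched
Things that resemble listed ones, but are neither listed nor needed, are in the scene too. Leave any purple or red look-alike of the large_flask alone.

How it is judged:
By the outcome, as a careful person would: the job done as asked, in the order asked, and still so for the second after the job is handed in, with the robot touching nothing.
It also fails if it takes over 56 s, if anything falls off the work surface, if the arm or the gripper's body presses on something with over 40 N, if the wrist force passes 120 N, or if a joint passes its speed limit or range.

## Working session

There is one attempt and no reset: what is moved stays moved. The work goes in short steps, Python scripts to look and compute and a tool call to move; the robot and the scene stay as the last step left them, time stands still between calls to the robot, and variables do not carry over. Pictures are saved under pics/ and viewed, at most 10 in all, crops included, and the job is handed in when it is done.

Besides the shell and the picture viewer there is one more tool, called after "Emit:" as name(argument=value, ...), one argument or row to a line, values as JSON. jog_arm: Moves the arm, as the interface text tells. Its arguments: {"type":"object","properties":{"translation":{"type":"array","items":{"type":"array","items":{"type":"number"}}},"turn":{"type":"array","items":{"type":"array","items":{"type":"number"}}},"grip":{"type":"number"},"force":{"type":"number"}},"required":["translation","turn"]}

```bash
mkdir -p pics; python3 - <<'E'
from station import readout, viewer
import cv2
for n in("scene","top"):
    cv2.imwrite(f"pics/{n}0.png",viewer.capture(n)); c=viewer.calibration(n); print(n,c)
s=readout.sense();print(s["t"],s["position"],s["tcp_rot"],s["grip_width"])
E
```

```text
scene {'intrinsics': array([[419.5871944 ,   0.        , 280.78526261],
       [  0.        , 419.5871944 , 206.81623853],
       [  0.        ,   0.        ,   1.        ]]), 'eye': array([1.00942125, 0.83762785, 0.75504508]), 'attitude': array([ 56.57353152,  -0.77380515, 149.42578083])}
top {'intrinsics': array([[509.86883001,   0.        , 275.48529867],
       [  0.        , 509.86883001, 212.08569292],
       [  0.        ,   0.        ,   1.        ]]), 'eye': array([4.65157602e-01, 7.25782629e-04, 1.46271206e+00]), 'attitude': array([  2.05990894,   0.78863484, -91.34062899])}
0.1 [ 0.16215111 -0.65473293  0.2403182 ] [-1.79902922e+02  5.62606498e-03  1.39117322e+01] 0.08693298393016438
```

View pics/scene0.png

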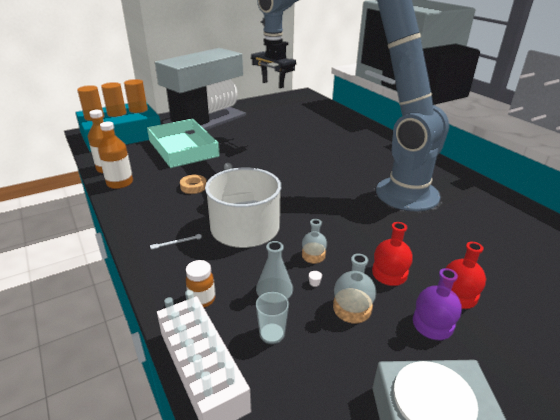

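View pics/top0.png

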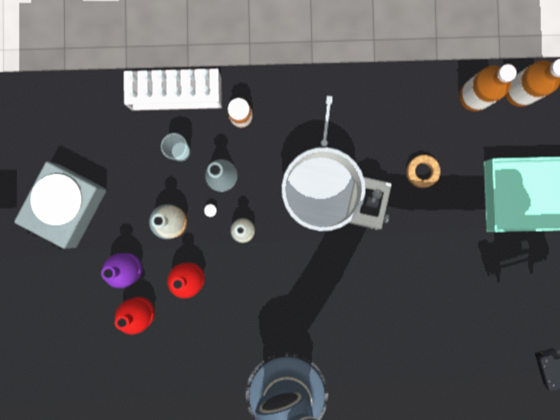

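The scene view shows the large flask, with its mouth near (359,260), and the bath at (243,205). In the top view the flask mouth is near (158,220), the bath rim is centred near (323,188), and the console is near (372,203) with the switch block on it.

```bash
cat > h.py <<'E'
import numpy as np
from scipy.spatial.transform import Rotation as R
from station import viewer
def cam(n):
    c=viewer.calibration(n); return c["intrinsics"],np.array(c["eye"]),R.from_euler("xyz",c["attitude"],degrees=True).as_matrix()
def ray(n,p):
    K,e,A=cam(n); d=np.linalg.solve(K,[p[0],p[1],1.]); return e,A@(d*[1,-1,-1])
def plane(n,p,z):
    e,d=ray(n,p); return e+d*(z-e[2])/d[2]
def proj(n,P):
    K,e,A=cam(n); q=(A.T@(np.array(P)-e))*[1,-1,-1]; q=K@q; return q[:2]/q[2]
E
python3 - <<'E'
import cv2,numpy as np
from h import *
t=cv2.imread("pics/top0.png");s=cv2.imread("pics/scene0.png")
# bath rim : bright-ish pixels near, outer contour
print("mouth top",plane("top",(158,220),.155),"scene",plane("scene",(359,260),.155))
print("bath top",plane("top",(323,188),.143),"scene",plane("scene",(244,187),.143))
a=cv2.resize(t[190:250,128:198],None,fx=5,fy=5,interpolation=cv2.INTER_CUBIC)
b=cv2.resize(s[245:325,325:385],None,fx=5,fy=5,interpolation=cv2.INTER_CUBIC)
c=cv2.resize(t[140:240,270:400],None,fx=5,fy=5,interpolation=cv2.INTER_CUBIC)
o=np.zeros((500,650+0,3),np.uint8);o[:]=c;cv2.imwrite("pics/c1.png",o)
o=np.zeros((400,660,3),np.uint8);o[:300,:350]=a;o[:400,355:655]=b;cv2.imwrite("pics/c2.png",o)
E
```

```text
mouth top [0.49945514 0.32038094 0.155     ] scene [0.49832623 0.32469028 0.155     ]
bath top [ 0.5725365  -0.10678792  0.143     ] scene [ 0.56974949 -0.09614728  0.143     ]
```

View pics/c1.png

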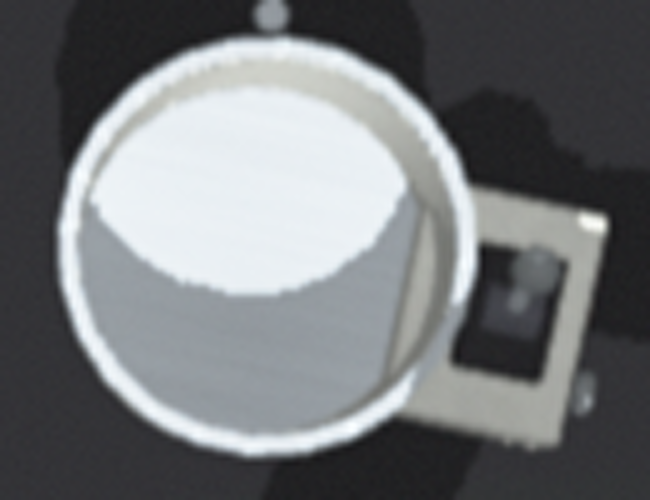

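View pics/c2.png

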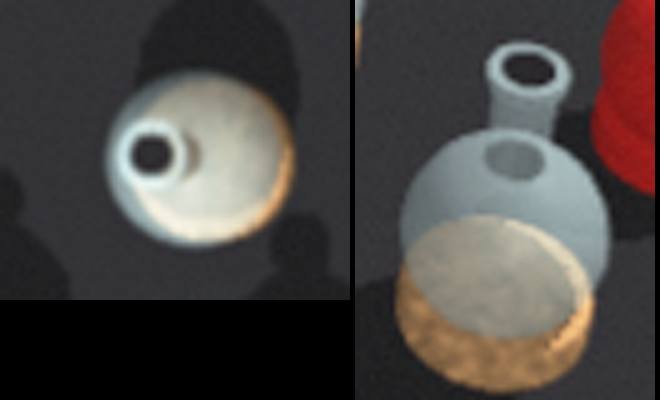

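The crops give the flask mouth at top (158.0,220.4) and scene (359.5,258.6). In the top view, the bath rim is centred at (323.2,188.8), the console's outer corners are at (391,183) and (382,229), and the grey ball is at (377.2,193.6), with the lever leaning up the image.

```bash
python3 - <<'E'
import numpy as np
from h import *
def mid(a,b):
    e,d=ray("top",a);f,g=ray("scene",b)
    t=np.linalg.lstsq(np.c_[d,-g],f-e,rcond=None)[0];return (e+t[0]*d),(f+t[1]*g)
print("mouth",mid((158,220.4),(359.5,258.6)),plane("top",(158,220.4),.155),plane("scene",(359.5,258.6),.155))
B=plane("top",(323.1,188.7),.143);print("bath",B)
off=lambda p:(p[0]/5+270-.4,p[1]/5+140-.4)
for p,z in(((607,212),.06),((560,447),.06),((568,260),.085),((543,383),.085),((450,365),.085),((537,270),.132)):
    q=plane("top",off(p),z);v=(q-B)[:2];print(p,q.round(4),v.round(4),np.hypot(*v).round(4))
c1,c2=plane("top",off((607,212)),.06),plane("top",off((560,447)),.06)
v=c1-c2;th1=np.arctan2(v[0],-v[1]);m=(c1+c2)/2-B;print("theta edge",th1,"from mid",np.arctan2(-m[1],-m[0]),np.hypot(*m[:2]),np.linalg.norm(v))
q=plane("top",off((537,270)),.132)
m=plane("top",off((496.5,314)),.085)-B;print("block",np.arctan2(-m[1],-m[0]),np.hypot(*m[:2]))
for th in(th1,1.1,1.2,1.3):
    M=np.array([[np.cos(th),-np.sin(th)],[np.sin(th),np.cos(th)]])
    P=np.r_[B[:2]+M@[-.14,-.026],.130];print(th,"ball",P,proj("top",P),proj("scene",P),"meas in bath",M.T@(q-B)[:2])
E
```

```text
mouth (array([0.49840754, 0.32022121, 0.15571698]), array([0.49540568, 0.32262334, 0.15622782])) [0.49842578 0.32039647 0.155     ] [0.49435174 0.32156737 0.155     ]
bath [ 0.57071269 -0.10699804  0.143     ]
(607, 212) [ 0.5912 -0.3007  0.06  ] [ 0.0205 -0.1937] 0.1948
(560, 447) [ 0.4627 -0.271   0.06  ] [-0.108 -0.164] 0.1964
(568, 260) [ 0.5635 -0.2736  0.085 ] [-0.0072 -0.1666] 0.1667
(543, 383) [ 0.4974 -0.2581  0.085 ] [-0.0733 -0.1511] 0.1679
(450, 365) [ 0.5083 -0.2083  0.085 ] [-0.0624 -0.1013] 0.119
(537, 270) [ 0.5553 -0.2479  0.132 ] [-0.0154 -0.1409] 0.1418
theta edge 1.3432628979638512 from mid 1.330954637420662 0.18413358484896492 0.13193748179548548
block 1.2990354255059278 0.13202390200805736
1.3432628979638512 ball [ 0.56446203 -0.2492546   0.13      ] [377.26340785 190.1608965 ] [223.84264492 168.3167455 ] meas in bath [-0.14075633 -0.01681649]
1.1 ball [ 0.53038063 -0.24356057  0.13      ] [375.47719221 203.23793625] [234.51909864 166.56945731] meas in bath [-0.13256147 -0.05022545]
1.2 ball [ 0.54421562 -0.24690481  0.13      ] [376.59905068 197.91710843] [230.06712894 167.13988132] meas in bath [-0.1369134  -0.03674046]
1.3 ball [ 0.55831537 -0.24885115  0.13      ] [377.18069756 192.51186807] [225.69838747 167.91720993] meas in bath [-0.13989733 -0.02288838]
```

Emit:
jog_arm(
  translation=[
    [20,-20,0],
    [24,-28,0],
    [26,-30,0],
    [26,-30,0],
    [26,-30,0],
  ],
  turn=[
    [0,0,0.1215],
    [0,0,0.1215],
    [0,0,0],
    [0,0,0],
    [0,0,0],
  ],
  grip=255,
  force=10,
)

```text
t: 0.52
position: [0.276, -0.5085, 0.2408]
tcp_rot: [-180.0, 0.0, -0.0]
wrist_force: [0.8, -0.7, 0.8]
grip_width: 0.0616
finger_force: 0.0
```

Emit:
jog_arm(
  translation=[
    [26,-30,0],
    [26,-30,0],
    [26,-30,0],
    [26,-30,0],
    [26,-30,0],
  ],
  turn=[
    [0,0,0],
    [0,0,0],
    [0,0,0],
    [0,0,0],
    [0,0,0],
  ],
)

```text
t: 0.93
position: [0.4061, -0.3585, 0.2411]
tcp_rot: [-180.0, 0.0, -0.0]
wrist_force: [0.9, -0.8, -0.2]
grip_width: 0.0284
finger_force: 0.0
```

Emit:
jog_arm(
  translation=[
    [5,-40,0],
    [5,-40,0],
    [5,-40,0],
    [5,-40,0],
    [5,-40,0],
  ],
  turn=[
    [0,0,0],
    [0,0,0],
    [0,0,0],
    [0,0,0],
    [0,0,0],
  ],
)

```text
t: 1.35
position: [0.43, -0.1583, 0.241]
tcp_rot: [180.0, 0.0, -0.0]
wrist_force: [-0.0, 0.0, 0.6]
grip_width: 0.0018
finger_force: 0.0
```

Emit:
jog_arm(
  translation=[
    [5,-40,0],
    [5,-40,0],
    [5,-40,0],
    [5,-40,0],
    [5,-40,0],
  ],
  turn=[
    [0,0,0],
    [0,0,0],
    [0,0,0],
    [0,0,0],
    [0,0,0],
  ],
)

```text
t: 1.77
position: [0.455, 0.0414, 0.2412]
tcp_rot: [180.0, -0.0, -0.0]
wrist_force: [1.0, -0.1, -0.9]
grip_width: 0.0006
finger_force: 0.0
```

Emit:
jog_arm(
  translation=[
    [5,-40,0],
    [5,-40,0],
    [5,-40,0],
    [5,-30,0],
    [5,-10,0],
  ],
  turn=[
    [0,0,0],
    [0,0,0],
    [0,0,0],
    [0,0,0],
    [0,0,0],
  ],
)

```text
t: 2.18
position: [0.4794, 0.2055, 0.2414]
tcp_rot: [-179.8, 0.0, 0.4]
wrist_force: [-0.3, -0.6, -0.4]
grip_width: 0.0008
finger_force: 0.0
```

```bash
python3 - <<'E'
from h import *
from station import readout
import cv2
s=readout.sense();c=cam("wrist");I=viewer.capture("wrist");cv2.imwrite("pics/w1.png",I);print(s["position"],s["tcp_rot"],c)
print(proj("wrist",[.4972,.3205,.155]))
E
```

```text
[0.47943188 0.20546145 0.24136782] [-1.79815527e+02  8.23010543e-03  4.25721315e-01] (array([[341.46886967,   0.        , 283.32501795],
       [  0.        , 341.46886967, 209.48833759],
       [  0.        ,   0.        ,   1.        ]]), array([0.54511424, 0.2057898 , 0.3849729 ]), array([[ 8.30906157e-03,  9.70834327e-01,  2.39607322e-01],
       [-9.99961923e-01,  8.70602433e-03, -5.98320991e-04],
       [-2.66689773e-03, -2.39593227e-01,  9.70869699e-01]]))
[116.23860885 197.4630723 ]
```

View pics/w1.png

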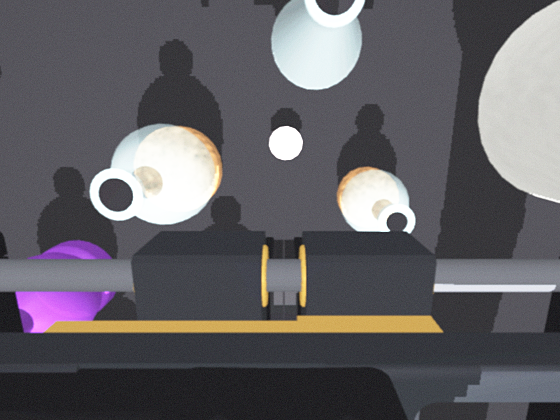

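The wrist view puts the large flask's mouth at (117.5,194.5), within 2 mm of the prediction. The refined mouth position is (0.4985, 0.320).

Emit:
jog_arm(
  translation=[
    [5,-30,0],
    [5,-30,0],
    [5,-30,0],
    [4,-18,0],
    [0,-6,10],
  ],
  turn=[
    [0,0,0],
    [0,0,0],
    [0,0,0],
    [0,0,0],
    [0,0,0],
  ],
)

```text
t: 2.65
position: [0.5006, 0.3163, 0.2323]
tcp_rot: [-179.8, -0.2, 0.1]
wrist_force: [0.6, -0.0, 0.2]
grip_width: 0.0006
finger_force: 0.0
```

Emit:
jog_arm(
  translation=[
    [0,0,10],
    [0,0,10],
    [0,0,5],
    [0,0,0],
    [0,0,0],
  ],
  turn=[
    [0,0,0],
    [0,0,0],
    [0,0,0],
    [0,0,0],
    [0,0,0],
  ],
)

```text
t: 3.07
position: [0.4997, 0.312, 0.2057]
tcp_rot: [179.9, 0.0, -0.1]
wrist_force: [0.4, 0.1, 0.8]
grip_width: 0.0005
finger_force: 0.0
```

Emit:
jog_arm(
  translation=[
    [-1,-4,1],
    [0,-4,0],
    [0,0,0],
    [0,0,0],
    [0,0,0],
  ],
  turn=[
    [0,0,0],
    [0,0,0],
    [0,0,0],
    [0,0,0],
    [0,0,0],
  ],
)

```text
t: 3.48
position: [0.4986, 0.3219, 0.2055]
tcp_rot: [-180.0, -0.0, 0.0]
wrist_force: [1.1, -0.6, -0.1]
grip_width: 0.0001
finger_force: 0.0
```

```bash
python3 - <<'E'
from h import *
from station import readout
import cv2,numpy as np
s=readout.sense();p=np.array(s["position"]);print(p,s["tcp_rot"],s["qpos"])
a=viewer.capture("wrist");b=viewer.capture("scene")
print(proj("wrist",[.4985,.32,.155]),proj("scene",[.4985,.32,.155]),proj("scene",p-[0,0,.019]),proj("wrist",p-[0,0,.019]))
b=cv2.resize(b[200:320,310:410],None,fx=3.5,fy=3.5,interpolation=cv2.INTER_CUBIC)
o=np.zeros((420,790,3),np.uint8);o[:,:440]=a[:,60:500];o[:,440:]=b;cv2.imwrite("pics/m1.png",o)
E
```

```text
[0.49856599 0.32185241 0.20546636] [-1.79996424e+02 -2.62861809e-02  8.69638646e-03] [ -12.5457129    24.54185572  -32.31978935  100.26166397   14.95527615
   59.48663237 -140.17608909]
[286.24794136 238.67802204] [357.56619947 258.80603223] [359.76624177 248.08964168] [283.15706687 258.49716453]
```

View pics/m1.png

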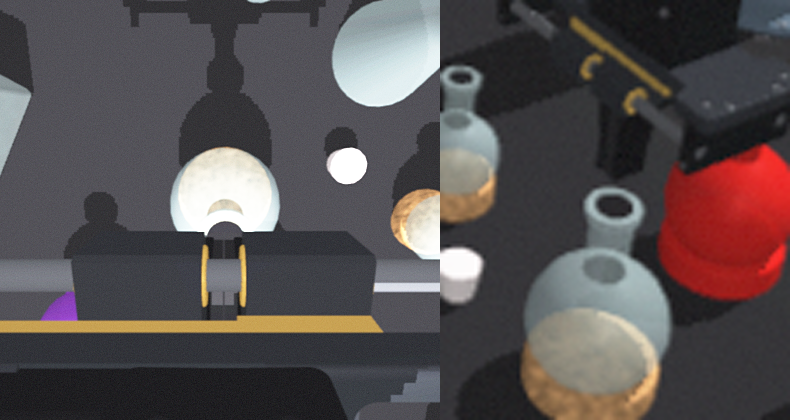

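The fingertips sit centred over the mouth, which is at (285,225) in the wrist view, about 3 cm above it and touching nothing. I'll hold here.

Emit:
jog_arm(
  translation=[
    [0,0,0],
    [0,0,0],
    [0,0,0],
    [0,0,0],
    [0,0,0],
  ],
  turn=[
    [0,0,0],
    [0,0,0],
    [0,0,0],
    [0,0,0],
    [0,0,0],
  ],
)

```text
t: 4.0
position: [0.4986, 0.3216, 0.2052]
tcp_rot: [180.0, -0.0, -0.0]
wrist_force: [0.1, 0.2, 0.3]
grip_width: 0.0004
finger_force: 0.0
```

Emit:
jog_arm(
  translation=[
    [0,0,0],
    [0,0,0],
    [0,0,0],
    [0,0,0],
    [0,0,0],
  ],
  turn=[
    [0,0,0],
    [0,0,0],
    [0,0,0],
    [0,0,0],
    [0,0,0],
  ],
)

```text
t: 4.42
position: [0.4986, 0.3216, 0.2052]
tcp_rot: [180.0, -0.0, -0.0]
wrist_force: [0.4, -0.6, -0.1]
grip_width: 0.0006
finger_force: 0.0
```

Emit:
jog_arm(
  translation=[
    [0,0,0],
    [0,0,0],
    [0,0,0],
    [0,0,0],
    [0,0,0],
  ],
  turn=[
    [0,0,0],
    [0,0,0],
    [0,0,0],
    [0,0,0],
    [0,0,0],
  ],
)

```text
t: 4.83
position: [0.4985, 0.3217, 0.2052]
tcp_rot: [180.0, -0.0, -0.0]
wrist_force: [-0.2, 0.2, 0.6]
grip_width: 0.0005
finger_force: 0.0
```

Emit:
jog_arm(
  translation=[
    [0,0,0],
    [0,0,0],
    [0,0,0],
    [0,0,0],
    [0,0,0],
  ],
  turn=[
    [0,0,0],
    [0,0,0],
    [0,0,0],
    [0,0,0],
    [0,0,0],
  ],
)

```text
t: 5.25
position: [0.4986, 0.3216, 0.2052]
tcp_rot: [180.0, -0.0, -0.0]
wrist_force: [-0.3, 0.3, 0.3]
grip_width: 0.0005
finger_force: 0.0
```

Emit:
jog_arm(
  translation=[
    [0,0,0],
    [0,0,0],
    [0,0,0],
    [0,0,0],
    [0,0,0],
  ],
  turn=[
    [0,0,0],
    [0,0,0],
    [0,0,0],
    [0,0,0],
    [0,0,0],
  ],
)

```text
t: 5.67
position: [0.4986, 0.3217, 0.2052]
tcp_rot: [180.0, -0.0, -0.0]
wrist_force: [0.5, 0.2, -0.0]
grip_width: 0.0004
finger_force: 0.0
```

Emit:
jog_arm(
  translation=[
    [0,0,0],
    [0,0,0],
    [0,0,0],
    [0,0,0],
    [0,0,0],
  ],
  turn=[
    [0,0,0],
    [0,0,0],
    [0,0,0],
    [0,0,0],
    [0,0,0],
  ],
)

```text
t: 6.08
position: [0.4986, 0.3216, 0.2052]
tcp_rot: [180.0, -0.0, -0.0]
wrist_force: [0.3, -1.2, -0.4]
grip_width: 0.0006
finger_force: 0.0
```

Emit:
jog_arm(
  translation=[
    [0,0,-20],
    [0,0,-20],
    [5,30,0],
    [6,40,0],
    [6,40,0],
  ],
  turn=[
    [0,0,0],
    [0,0,0],
    [0,0,0],
    [0,0,0],
    [0,0,0],
  ],
)

```text
t: 6.5
position: [0.5154, 0.2116, 0.2457]
tcp_rot: [-180.0, -0.1, 0.2]
wrist_force: [-0.1, -1.2, -0.8]
grip_width: 0.0008
finger_force: 0.0
```

Emit:
jog_arm(
  translation=[
    [7,40,0],
    [7,40,0],
    [7,40,0],
    [7,40,0],
    [7,40,0],
  ],
  turn=[
    [0,0,0],
    [0,0,0],
    [0,0,0],
    [0,0,0],
    [0,0,0],
  ],
)

```text
t: 6.92
position: [0.5505, 0.0097, 0.2456]
tcp_rot: [180.0, -0.0, -0.0]
wrist_force: [0.7, 0.0, -0.2]
grip_width: 0.0007
finger_force: 0.0
```

Emit:
jog_arm(
  translation=[
    [4,30,0],
    [5,35,0],
    [5,30,5],
    [4,15,10],
    [2,6,12],
  ],
  turn=[
    [0,0,0],
    [0,0,0],
    [0,0,0],
    [0,0,0],
    [0,0,0],
  ],
)

```text
t: 7.33
position: [0.571, -0.1076, 0.2178]
tcp_rot: [179.9, -0.1, -0.3]
wrist_force: [-0.1, -1.2, -0.3]
grip_width: 0.0006
finger_force: 0.0
```

Emit:
jog_arm(
  translation=[
    [0,0,12],
    [0,0,10],
    [0,0,4],
    [0,0,0],
    [0,0,0],
  ],
  turn=[
    [0,0,0],
    [0,0,0],
    [0,0,0],
    [0,0,0],
    [0,0,0],
  ],
)

```text
t: 7.75
position: [0.5705, -0.1025, 0.1922]
tcp_rot: [-180.0, 0.0, 0.1]
wrist_force: [-0.4, 0.9, 0.4]
grip_width: 0.0004
finger_force: 0.0
```

```bash
python3 - <<'E'
from h import *
from station import readout
import cv2,numpy as np
s=readout.sense();p=np.array(s["position"]);print(p,s["tcp_rot"])
a=viewer.capture("wrist");b=viewer.capture("scene")
th=1.335;M=np.array([[np.cos(th),-np.sin(th)],[np.sin(th),np.cos(th)]]);C=np.array([.571,-.1067])
for i in range(0,360,8):   # predicted outer rim overlay
    P=[.571+.105*np.cos(np.radians(i)),-.1067+.105*np.sin(np.radians(i)),.143]
    for im,n in((a,"wrist"),(b,"scene")):
        q=proj(n,P); cv2.circle(im,tuple(int(round(v)) for v in q),1,(0,0,255),-1)
for y in(-.019,.026):
  P=np.r_[C+M@[-.14,y],.134]
  for im,n in((a,"wrist"),(b,"scene")):cv2.circle(im,tuple(int(round(v)) for v in proj(n,P)),2,(0,255,0),-1)
b=cv2.resize(b[130:270,190:300],None,fx=3,fy=3,interpolation=cv2.INTER_CUBIC)
o=np.zeros((420,790,3),np.uint8);o[:,:460]=a[:,100:560];o[:,460:]=b;cv2.imwrite("pics/m2.png",o)
E
```

```text
[ 0.57050577 -0.10254042  0.19215432] [-1.79966937e+02  1.14336319e-02  1.45828152e-01]
```

View pics/m2.png

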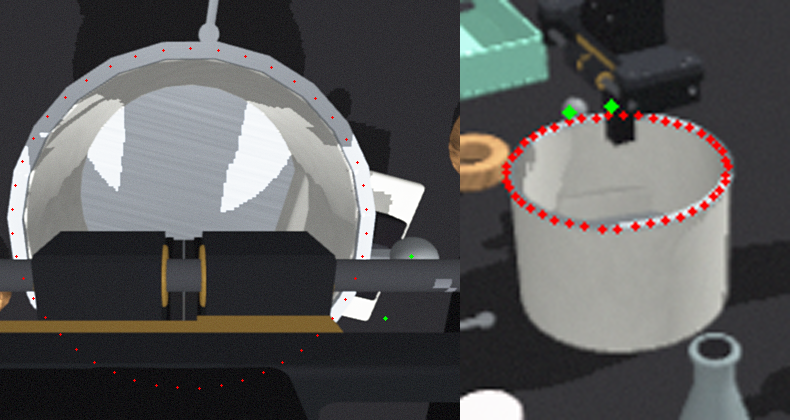

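The predicted rim dots lie on the pot's rim in both views. The ball's top edge at (411,237) in the wrist crop agrees with its predicted centre at (411,257). I'll correct by 4 mm and hold.

Emit:
jog_arm(
  translation=[
    [1,2,0],
    [0,2,0],
    [0,0,0],
    [0,0,0],
    [0,0,0],
  ],
  turn=[
    [0,0,0],
    [0,0,0],
    [0,0,0],
    [0,0,0],
    [0,0,0],
  ],
)

```text
t: 8.27
position: [0.5715, -0.1085, 0.1924]
tcp_rot: [180.0, -0.0, -0.0]
wrist_force: [-0.6, -0.2, -1.1]
grip_width: 0.0004
finger_force: 0.0
```

Emit:
jog_arm(
  translation=[
    [0,0,0],
    [0,0,0],
    [0,0,0],
    [0,0,0],
    [0,0,0],
  ],
  turn=[
    [0,0,0],
    [0,0,0],
    [0,0,0],
    [0,0,0],
    [0,0,0],
  ],
)

```text
t: 8.68
position: [0.5715, -0.1084, 0.1922]
tcp_rot: [180.0, -0.0, -0.0]
wrist_force: [-0.6, 0.6, -0.2]
grip_width: 0.0004
finger_force: 0.0
```

Emit:
jog_arm(
  translation=[
    [0,0,0],
    [0,0,0],
    [0,0,0],
    [0,0,0],
    [0,0,0],
  ],
  turn=[
    [0,0,0],
    [0,0,0],
    [0,0,0],
    [0,0,0],
    [0,0,0],
  ],
)

```text
t: 9.1
position: [0.5715, -0.1084, 0.1923]
tcp_rot: [180.0, -0.0, -0.0]
wrist_force: [-0.2, 0.6, -0.5]
grip_width: 0.0001
finger_force: 0.0
```

Emit:
jog_arm(
  translation=[
    [0,0,0],
    [0,0,0],
    [0,0,0],
    [0,0,0],
    [0,0,0],
  ],
  turn=[
    [0,0,0],
    [0,0,0],
    [0,0,0],
    [0,0,0],
    [0,0,0],
  ],
)

```text
t: 9.52
position: [0.5715, -0.1084, 0.1922]
tcp_rot: [180.0, -0.0, -0.0]
wrist_force: [0.3, 0.5, -0.1]
grip_width: 0.0008
finger_force: 0.0
```

Emit:
jog_arm(
  translation=[
    [0,0,0],
    [0,0,0],
    [0,0,0],
    [0,0,0],
    [0,0,0],
  ],
  turn=[
    [0,0,0],
    [0,0,0],
    [0,0,0],
    [0,0,0],
    [0,0,0],
  ],
)

```text
t: 9.93
position: [0.5715, -0.1084, 0.1922]
tcp_rot: [180.0, -0.0, -0.0]
wrist_force: [0.5, 0.6, 0.4]
grip_width: 0.0004
finger_force: 0.0
```

Emit:
jog_arm(
  translation=[
    [0,0,0],
    [0,0,0],
    [0,0,0],
    [0,0,0],
    [0,0,0],
  ],
  turn=[
    [0,0,0],
    [0,0,0],
    [0,0,0],
    [0,0,0],
    [0,0,0],
  ],
)

```text
t: 10.35
position: [0.5715, -0.1083, 0.1922]
tcp_rot: [180.0, -0.0, -0.0]
wrist_force: [0.2, 0.4, -0.4]
grip_width: 0.0007
finger_force: 0.0
```

Emit:
jog_arm(
  translation=[
    [0,0,0],
    [0,0,0],
    [0,0,0],
    [0,0,0],
    [0,0,0],
  ],
  turn=[
    [0,0,0],
    [0,0,0],
    [0,0,0],
    [0,0,0],
    [0,0,0],
  ],
)

```text
t: 10.77
position: [0.5715, -0.1084, 0.1923]
tcp_rot: [180.0, -0.0, -0.0]
wrist_force: [0.7, -0.2, -0.2]
grip_width: 0.0004
finger_force: 0.0
```

Emit:
jog_arm(
  translation=[
    [0,0,-25],
    [7,35,0],
    [7,40,0],
    [7,40,0],
    [7,30,0],
  ],
  turn=[
    [0,0,0],
    [0,0,0],
    [0,0,0],
    [0,0,0],
    [0,0,0],
  ],
)

```text
t: 11.18
position: [0.5991, -0.2575, 0.2175]
tcp_rot: [179.9, -0.0, -0.2]
wrist_force: [0.2, -0.4, -0.5]
grip_width: 0.0006
finger_force: 0.0
```

Emit:
jog_arm(
  translation=[
    [0,10,0],
    [0,0,0],
    [0,0,0],
    [0,0,0],
    [0,0,0],
  ],
  turn=[
    [0,0,0],
    [0,0,0.118],
    [0,0,0.118],
    [0,0,0],
    [0,0,0],
  ],
)

```text
t: 11.6
position: [0.5995, -0.2626, 0.2173]
tcp_rot: [-180.0, 0.0, -13.3]
wrist_force: [0.8, 0.5, -0.4]
grip_width: 0.0007
finger_force: 0.0
```

```bash
python3 - <<'E'
from h import *
from station import readout
import cv2,numpy as np
s=readout.sense();p=np.array(s["position"]);print(p,s["tcp_rot"])
a=viewer.capture("wrist")
th=1.335;M=np.array([[np.cos(th),-np.sin(th)],[np.sin(th),np.cos(th)]]);C=np.array([.5715,-.107])
print("bath frame",M.T@(p[:2]-C))
for y in(-.019,.026):cv2.circle(a,tuple(int(round(v)) for v in proj("wrist",np.r_[C+M@[-.14,y],.134])),2,(0,255,0),-1)
cv2.imwrite("pics/w3.png",a)
E
```

```text
[ 0.59949989 -0.26261541  0.21725829] [-1.79995184e+02  7.57725334e-03 -1.33102468e+01]
bath frame [-0.14476806 -0.06357955]
```

View pics/w3.png

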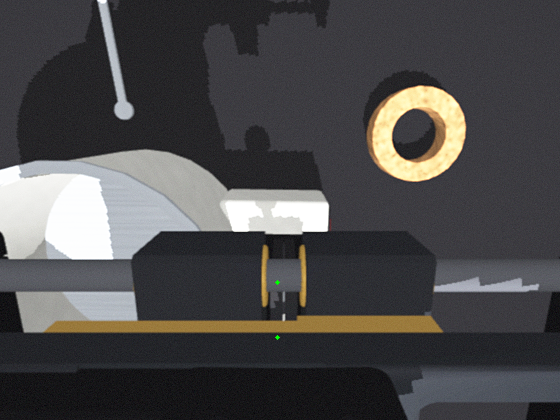

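The console's far edge is level at row 190, so the fingers are aligned with the lever and stand past the ball. I'll descend, then push along tool -x.

Emit:
jog_arm(
  translation=[
    [0,0,25],
    [0,0,25],
    [0,0,18],
    [0,0,10],
    [0,0,2],
  ],
  turn=[
    [0,0,0],
    [0,0,0],
    [0,0,0],
    [0,0,0],
    [0,0,0],
  ],
)

```text
t: 12.07
position: [0.5982, -0.2626, 0.1351]
tcp_rot: [-180.0, 0.2, -13.4]
wrist_force: [-1.0, -0.5, -0.2]
grip_width: 0.0009
finger_force: 0.0
```

Emit:
jog_arm(
  translation=[
    [-8,0,0],
    [-8,0,0],
    [-8,0,0],
    [-6,0,0],
    [-6,0,0],
  ],
  turn=[
    [0,0,0],
    [0,0,0],
    [0,0,0],
    [0,0,0],
    [0,0,0],
  ],
)

```text
t: 12.48
position: [0.5651, -0.2551, 0.1391]
tcp_rot: [180.0, -0.3, -13.5]
wrist_force: [2.2, -0.0, 0.9]
grip_width: 0.0007
finger_force: 1.0
```

Emit:
jog_arm(
  translation=[
    [-6,0,0],
    [-6,0,0],
    [-6,0,0],
    [-3,0,0],
    [0,0,0],
  ],
  turn=[
    [0,0,0],
    [0,0,0],
    [0,0,0],
    [0,0,0],
    [0,0,0],
  ],
)

```text
t: 12.9
position: [0.5426, -0.2498, 0.137]
tcp_rot: [180.0, 0.1, -13.5]
wrist_force: [-0.3, -0.4, 0.1]
grip_width: 0.0006
finger_force: 0.0
```

Emit:
jog_arm(
  translation=[
    [-3,0,0],
    [-3,0,0],
    [-2,0,0],
    [0,0,0],
    [0,0,0],
  ],
  turn=[
    [0,0,0],
    [0,0,0],
    [0,0,0],
    [0,0,0],
    [0,0,0],
  ],
)

```text
t: 13.32
position: [0.5358, -0.2481, 0.1371]
tcp_rot: [180.0, 0.1, -13.5]
wrist_force: [-0.1, -0.2, 0.7]
grip_width: 0.0005
finger_force: 0.0
```

Emit:
jog_arm(
  translation=[
    [-1,0,0],
    [-1,0,0],
    [0,0,0],
    [0,0,0],
    [0,0,0],
  ],
  turn=[
    [0,0,0],
    [0,0,0],
    [0,0,0],
    [0,0,0],
    [0,0,0],
  ],
)

```text
t: 13.73
position: [0.5344, -0.2476, 0.1373]
tcp_rot: [180.0, -0.0, -13.5]
wrist_force: [1.5, -0.1, -0.8]
grip_width: 0.0004
finger_force: 0.5
```

Emit:
jog_arm(
  translation=[
    [-1,0,0],
    [-1,0,0],
    [0,0,0],
    [0,0,0],
    [0,0,0],
  ],
  turn=[
    [0,0,0],
    [0,0,0],
    [0,0,0],
    [0,0,0],
    [0,0,0],
  ],
)

```text
t: 14.15
position: [0.5326, -0.2473, 0.1373]
tcp_rot: [-180.0, -0.0, -13.5]
wrist_force: [2.6, 0.4, -1.7]
grip_width: 0.0002
finger_force: 1.2
```

Emit:
jog_arm(
  translation=[
    [-1,0,0],
    [-1,0,0],
    [0,0,0],
    [0,0,0],
    [0,0,0],
  ],
  turn=[
    [0,0,0],
    [0,0,0],
    [0,0,0],
    [0,0,0],
    [0,0,0],
  ],
)

```text
t: 14.57
position: [0.5323, -0.2472, 0.1375]
tcp_rot: [-180.0, -0.3, -13.5]
wrist_force: [6.6, -3.0, -4.0]
grip_width: 0.0007
finger_force: 3.4
```

Emit:
jog_arm(
  translation=[
    [-1,0,0],
    [-1,0,0],
    [0,0,0],
    [0,0,0],
    [0,0,0],
  ],
  turn=[
    [0,0,0],
    [0,0,0],
    [0,0,0],
    [0,0,0],
    [0,0,0],
  ],
)

```text
t: 14.98
position: [0.5321, -0.2471, 0.1377]
tcp_rot: [-180.0, -0.5, -13.5]
wrist_force: [10.8, -2.9, -7.5]
grip_width: 0.0006
finger_force: 5.4
```

The force climbs with no further travel, so the lever is at its stop. I'll back off, lift clear and check.

Emit:
jog_arm(
  translation=[
    [6,0,0],
    [10,0,0],
    [10,0,0],
    [10,0,0],
    [4,0,0],
  ],
  turn=[
    [0,0,0],
    [0,0,0],
    [0,0,0],
    [0,0,0],
    [0,0,0],
  ],
)

```text
t: 15.4
position: [0.569, -0.2559, 0.1373]
tcp_rot: [-180.0, -0.0, -13.5]
wrist_force: [-0.8, 0.0, -0.1]
grip_width: 0.0008
finger_force: 0.0
```

Emit:
jog_arm(
  translation=[
    [10,0,-10],
    [5,0,-30],
    [0,0,-30],
    [0,0,-30],
    [0,0,-10],
  ],
  turn=[
    [0,0,0],
    [0,0,0],
    [0,0,0],
    [0,0,0],
    [0,0,0],
  ],
)

```text
t: 15.82
position: [0.5842, -0.2596, 0.2522]
tcp_rot: [179.9, -0.4, -13.5]
wrist_force: [0.5, -0.0, 0.3]
grip_width: 0.0007
finger_force: 0.0
```

Emit:
jog_arm(
  translation=[
    [10,25,0],
    [10,35,0],
    [10,35,0],
    [0,15,0],
    [0,0,0],
  ],
  turn=[
    [0,0,0],
    [0,0,0],
    [0,0,0],
    [0,0,0],
    [0,0,0],
  ],
)

```text
t: 16.23
position: [0.5826, -0.3792, 0.2457]
tcp_rot: [179.8, 0.1, -14.0]
wrist_force: [-0.4, -0.6, -0.6]
grip_width: 0.0004
finger_force: 0.0
```

```bash
python3 - <<'E'
from h import *
from station import readout
import cv2,numpy as np
s=readout.sense();print(s["t"],s["position"],s["wrist_force"])
a=viewer.capture("top");b=viewer.capture("scene")
th=1.335;M=np.array([[np.cos(th),-np.sin(th)],[np.sin(th),np.cos(th)]]);C=np.array([.5715,-.107])
print([proj(n,np.r_[C+M@[-.14,.0264],.130]) for n in("top","scene")])
cv2.imwrite("pics/e.png",np.hstack([cv2.resize(a[150:250,310:410],None,fx=4,fy=4,interpolation=2),cv2.resize(b[140:240,190:290],None,fx=4,fy=4,interpolation=2)]))
E
```

```text
16.2333 [ 0.58264767 -0.37918448  0.24571873] [-0.41789152 -0.56532327 -0.61121219]
[array([373.14324587, 209.90209247]), array([240.37627524, 166.17775162])]
```

View pics/e.png

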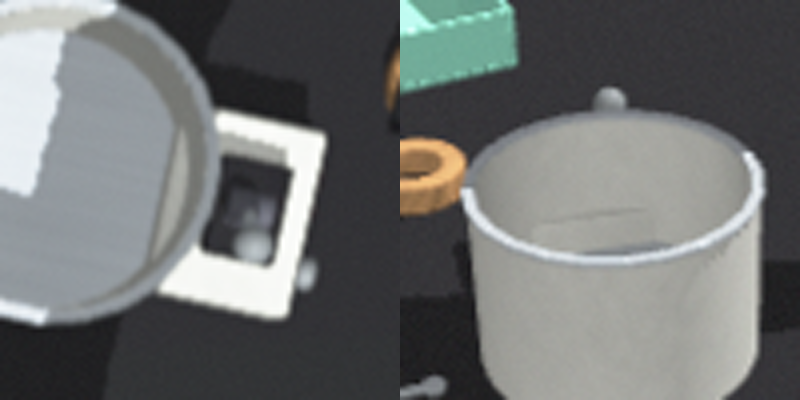

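The ball is at top (373,211), against (373,210) predicted for fully on. The arm is clear of everything, so I'll let it settle and hand in.

Emit:
jog_arm(
  translation=[
    [0,0,0],
    [0,0,0],
    [0,0,0],
    [0,0,0],
    [0,0,0],
  ],
  turn=[
    [0,0,0],
    [0,0,0],
    [0,0,0],
    [0,0,0],
    [0,0,0],
  ],
)

```text
t: 16.75
position: [0.5856, -0.3724, 0.2475]
tcp_rot: [180.0, -0.0, -13.5]
wrist_force: [0.6, -0.1, -1.1]
grip_width: 0.0004
finger_force: 0.0
```

```bash
python3 -c "
from station import job_done
print(job_done())"
```

```text
the job is handed in; nothing more can be done
None
```

I pointed at the large flask's mouth and then at the bath's opening (each for over two seconds, about 3 cm above), pushed the bath's lever to its on stop, and handed the job in at about 17 s with the arm clear; no loose thing was touched as far as the pictures and force readings show.

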